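Put the rasp away in the carver's tool chest

TASK

Pull the tool chest's drawer well open by its wooden pull, and lay the rasp flat inside it without dropping it. Then push the drawer gently and fully shut with the rasp in it, leaving the chisel, the mallet and the marble carving where they are.

Things in the scene. Friction and masses are not known exactly. Their poses are not given: they have to be found in the camera images.
- chest: Fixed wooden bench-top tool chest, 280 deep (x), 310 wide (y), 200 high. Origin at the foot of the middle of its front face; +x into the chest, +z up: the front looks along -x. The drawer fills the front from 12 to 90 mm height, an open cubby from 103 to 180 mm. Stone pieces stand in the cubby (from 110 mm behind the front) and on top (from 165 mm).
- top_edge (a point): Middle of the upper front edge of the chest's top board, 200 mm above the bench, axes as the chest's. The board is 20 thick, 330 wide, and its front edge overhangs the front face by 20 mm, so the pull cannot be gripped with the tool upright: tilt it, coming from the chest's front.
- drawer (a joint): How far the drawer is pulled out along the chest's -x, m: 0 shut, 0.22 at its end stop; it may start a little ajar. It slides with a friction of 2 N or more and stays where it is left.
- pull_grip (a point): Where to grip the drawer's pull: an upright block of dark wood on a thin brass plate in the middle of the drawer's front, 24 wide (y), 62 high (z: 20 to 82 mm above the bench), standing 50 mm out. This point is in its middle, 28 mm out of the drawer's front, 51 mm above the bench; axes as the chest's; moves with the drawer.
- drawer_in (a point): Middle of the front edge of the drawer's inner floor (inner face of the drawer front), 22 mm above the bench, axes as the chest's; moves with the drawer; 16 mm behind the chest's front face when shut. Inside, 230 long (x 0 to +230), 250 wide (y); side and back walls 8 thick rise 53 mm above the floor, the front is 16 thick and rises 68 mm. Clear height under the cubby board: 71 mm above the floor.
- rasp: Loose rasp 202 long, about 0.2 kg, lying flat on the bench: flat-sided pale wooden handle 92 long, 26 wide, 24 high towards its -x (x -100 to -8 mm), brass ferrule, then a dark toothed flat blade 26 wide, 6 thick with a rounded end, to x +102 mm. Origin on its underside at mid length, x towards the blade's tip, z up.
- rasp_grip (a point): Point in the rasp's handle 25 mm from the origin towards the handle, 12 mm above its underside, near the centre of mass; good place to grip (26 mm wide).
- chisel: Bystander: all-steel stone chisel 199 long, 16 thick, with a flared 36 mm wide edge at its +x end; lies on the bench beside the rasp, the two may be swapped. Origin on its underside near mid length.
- mallet: Bystander: wooden mallet, head 75 x 140 x 80 high, handle to its -x to 135 mm from the origin. Origin on the bench plane, 12 mm behind the head.
- carving: Bystander: white marble carving of a camera, 75 x 140 x 105 high, with a round lens 68 mm across standing 29 mm out towards -x; 3 kg. Origin under its middle.
Mind the look-alikes: they are no part of the job. Of the things that look like the rasp, take the one that is nearest to the robot's base at the start.

How it is judged:
By the outcome, as a careful person would: the job done as asked, in the order asked, and still so for the second after the job is handed in, with the robot touching nothing.
It also fails if it takes over 72 s, if anything falls off the work surface, if the arm or the gripper's body presses on something with over 40 N, if the wrist force passes 120 N, or if a joint passes its speed limit or range.

ROBOT

A 6-joint arm with a two-finger parallel gripper is mounted at the origin on the work surface. World frame = base frame: x ahead of the robot, y to its left, z up, the work surface at z = 0. Lengths are in m, angles in rad, forces in N, time in s.
With the tool pointing down it reaches from about 0.225 to 0.875 m from the base axis. Payload 3.4 kg.
Tool frame: the origin (TCP) lies between the finger pads, 19 mm behind the fingertips; this is the grasp point; y points along the fingers, x is the direction in which the jaws open and shut, and the axes are right-handed (so a half turn about y gives the same grasp; the last joint's range is limited). The gripper opens to 85 mm and grips with 20 to 120 N. Pads are 22 mm wide; open, the fingers measure 114 mm over their backs; the gripper's body (76 mm by 85 mm) begins 54 mm behind the grasp point. The pads swing forward as they close: fully open they stand 13 mm farther back than shut.
Start: joints at [-1.354, 0.276, 1.505, -0, 1.361, -0.121], TCP at [0.191, -0.543, 0.25] pointing down, gripper open.
Joint ranges: [-2.89, 2.89], [-0.75, 2.08], [0.22, 2.7], [-1.18, 4.32], [0.11, 2.71], [-2.7, 2.7]. Speed limits (rad/s): [2.57, 2.57, 3.14, 3.14, 3.14, 3.14].

INTERFACE

Orientations are given as a unit quaternion [w, x, y, z].
In Python, from rig import manip gives the robot as it stands.
- The arm moves only by the tool arm_command, never from a script. Its argument "commands" is a list of rows, each a list of 3 entries, a list of its own where there are three numbers: the finger opening in cm, from 0 to 8.54, then the shift along the world's x, y, z in cm, then the turn about the world's z in rad. A call has 1 to 12 rows; each row shifts and turns the commanded pose from where the row before left it; what a row does not reach is not made up. A row lasts 1/10 s, in which the tool goes at most 50 mm and 8.59 degrees, less where a joint would pass 70% of its speed; a pose out of reach is approached as far as the arm can. A call with a gripper value outside its range is refused whole. The fingers move at their own pace and stop on an object; "grip_force" is the grip in N (left out, the last holds). Time passes only in rows, so rows that do not move let the fingers close. It gives the time, the measured TCP pose, the force and the opening at its end, in the units of the state.
- manip.get_state(): the state, without advancing time (a new reading comes with each control period).
- manip.get_image(name): name is "scene" or "top" or "wrist"; returns a dict with "pixels" (384x512x3 uint8, red, green, blue), "range_z" (384x512 float32, m along the optical axis (not along the pixel's ray), 0 where there is no reading), "intrinsics" (3x3 intrinsics, pixels), "R" (3x3) and "t" (3): a world point X has camera coordinates R X + t. Camera axes: x right, y down, z forward; pixel columns grow to the right and rows downward; lengths in m; the calibration is good to about 2 mm. The wrist camera is an equidistant fisheye: a pixel r from the principal point sees the ray r / f radians off the axis. A picture is of the moment at which its call begins.
- manip.sign_off(): hands the job in, once; it reports no verdict.
The state is a dict: "clock": time; "qpos": joint angles; "qd": joint speeds; "effort": joint torques, N m; "position": TCP position; "ee_rot": TCP orientation; "contact_force": force on the tool from outside, world axes, zero at the start; "moment": the same for the moment, N m; "width": finger opening in m.
Only numpy, scipy, OpenCV 4.12 (cv2) and the standard library are available. Lean on these libraries where they do the work, as an engineer would, in place of code of your own. Each camera call takes 0.05 s, during which the arm holds its last target.

## Working session

There is one attempt and no reset: what is moved stays moved. The work goes in short steps, Python scripts to look and compute and a tool call to move; the robot and the scene stay as the last step left them, time stands still between calls to the robot, and variables do not carry over. Pictures are saved under pics/ and viewed, and the job is handed in when it is done.

Besides the shell and the picture viewer there is one more tool, called as name(argument=value, ...) on one line, values as JSON. arm_command: Moves the arm, as the interface text tells. Its arguments: {"type":"object","properties":{"commands":{"type":"array"},"grip_force":{"type":"number"}},"required":["commands"]}

```bash
ls -la; mkdir -p pics; cat > h.py <<'E'
import numpy as np, cv2
from rig import manip
def grab(name,fn):
    im=manip.get_image(name)
    np.savez(''+fn+'.npz',**{k:np.asarray(v) for k,v in im.items()})
    cv2.imwrite('pics/'+fn+'.png',cv2.cvtColor(np.asarray(im['pixels']),cv2.COLOR_RGB2BGR))
    return im
def load(fn): return dict(np.load(''+fn+'.npz'))
def cloud(im):
    K=im['intrinsics'];z=im['range_z'];h,w=z.shape
    u,v=np.meshgrid(np.arange(w),np.arange(h))
    P=np.stack([(u-K[0,2])/K[0,0]*z,(v-K[1,2])/K[1,1]*z,z],-1)
    W=(P-im['t'])@im['R']; W[z<=0]=np.nan
    return W
def ray(im,u,v,zp):
    K=im['intrinsics'];d=np.array([(u-K[0,2])/K[0,0],(v-K[1,2])/K[1,1],1.])@im['R']
    c=-im['R'].T@im['t']; return c+d*(zp-c[2])/d[2]
E
python3 - <<'E'
from h import *
print(manip.get_state())
for n in ['scene','top','wrist']:
    im=grab(n,n+'0'); print(n,im['intrinsics'],im['R'],im['t'], -np.array(im['R']).T@im['t'])
E
```

```text
total 12
drwxr-xr-x  3 agent agent 4096 Dec  6 10:39 .
drwxr-xr-x 23 root  root  4096 Dec  6 10:39 ..
drwxr-xr-x  2 agent agent 4096 Dec  6 10:39 pics
{'clock': 0.0, 'qpos': array([-1.35397248e+00,  2.76591694e-01,  1.50613486e+00,  6.53324140e-06,
        1.36068730e+00, -1.20979894e-01]), 'qd': array([-0.00068529, -0.0003419 ,  0.00024148,  0.00110694,  0.00019478,
        0.00161354]), 'effort': array([-5.30035704e-04, -4.16777265e+01, -2.45806378e+01, -3.13323044e-04,
        1.09284170e-02,  8.09048316e-06]), 'position': array([ 0.19046552, -0.54201772,  0.24914087]), 'ee_rot': array([ 0.57736907, -0.57649979,  0.4093103 , -0.40836016]), 'contact_force': array([ 0.21547995, -0.19259256, -0.19798769]), 'moment': array([0.02011468, 0.00879324, 0.01674656]), 'width': 0.08547625138467572}
scene [[431.02738277   0.         256.58198627]
 [  0.         431.02738277 194.37708279]
 [  0.           0.           1.        ]] [[-0.99378594 -0.11129143  0.00193144]
 [-0.10657786  0.94640432 -0.30489346]
 [ 0.03210411 -0.30320469 -0.9523845 ]] [0.55891547 0.06029667 1.67480058] [0.50810064 0.51294486 1.61235867]
top [[476.37345498   0.         251.73508552]
 [  0.         476.37345498 183.42982849]
 [  0.           0.           1.        ]] [[-0.00855119 -0.99994231 -0.00649995]
 [-0.97427963  0.00979514 -0.22512942]
 [ 0.2251801   0.00440764 -0.97430719]] [0.03742803 0.60507347 1.55383481] [0.23993814 0.02465034 1.65037555]
wrist [[297.31863964   0.         256.36183837]
 [  0.         297.31863964 189.70090218]
 [  0.           0.           1.        ]] [[ 0.33164237 -0.94340391 -0.00154815]
 [-0.89261225 -0.31431752  0.32318396]
 [-0.30537962 -0.1057996  -0.94633489]] [-0.57400973 -0.04140478  0.38034495] [ 0.26955713 -0.51429692  0.37242641]
```

View pics/scene0.png

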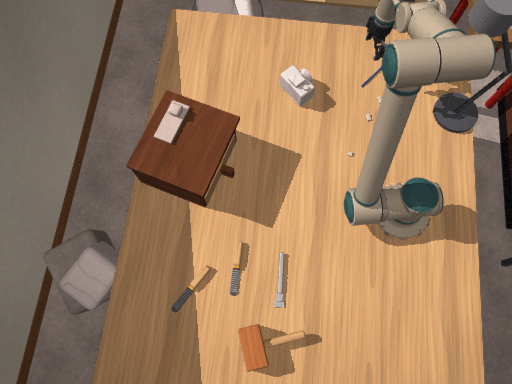

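View pics/top0.png

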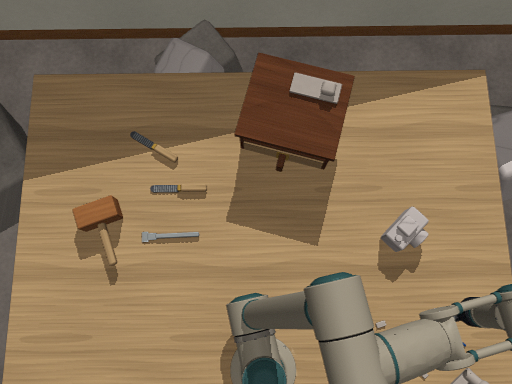

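View pics/wrist0.png

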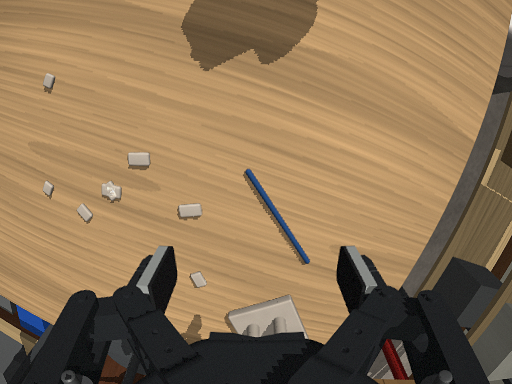

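Top view: two rasp look-alikes at (178,188) and (154,147). The chisel is at (170,237), the mallet at (98,215), the carving at (408,230), and the chest at (295,105) with its pull at (281,163). Next I'll measure them.

```bash
cat > m1.py <<'E'
from h import *
np.set_printoptions(precision=4,suppress=True)
for n,pts in (('top0',[(178,188),(205,188),(152,188),(154,147),(281,163),(279,170),(257,54),(353,71),(325,159),(236,135)]),('scene0',[(228,171),(220,165),(237,268),(192,288)])):
    im=load(n);W=cloud(im)
    for p in pts: print(n,p,W[p[1],p[0]])
# top board cloud
W=cloud(load('top0'));m=(abs(W[...,2]-0.2)<0.008)&(W[...,0]>0.4)
m=cv2.morphologyEx(m.astype(np.uint8),cv2.MORPH_OPEN,np.ones((5,5)))
n,l,st,c=cv2.connectedComponentsWithStats(m);print(st,c)
k=1+np.argmax(st[1:,4]);pts=W[l==k];print(np.median(pts,0))
r=cv2.minAreaRect((pts[:,:2]*1000).astype(np.float32));print(r,cv2.boxPoints(r))
s=load('scene0');W2=cloud(s);m=(abs(W2[...,2]-0.2)<0.008)&(W2[...,0]>0.4)
m=cv2.morphologyEx(m.astype(np.uint8),cv2.MORPH_OPEN,np.ones((5,5)))
n,l,st,c=cv2.connectedComponentsWithStats(m);print(st,c)
k=1+np.argmax(st[1:,4]);pts=W2[l==k];print(np.median(pts,0))
r=cv2.minAreaRect((pts[:,:2]*1000).astype(np.float32));print(r,cv2.boxPoints(r))
a=cv2.resize(load('top0')['pixels'][40:200,120:370],None,fx=3,fy=3,interpolation=2)[...,::-1];cv2.imwrite('pics/topc.png',a)
a=cv2.resize(s['pixels'][80:320,120:300],None,fx=2.5,fy=2.5,interpolation=2)[...,::-1];cv2.imwrite('pics/scc.png',a)
E
python3 m1.py
```

```text
top0 (178, 188) [0.602  0.2902 0.0238]
top0 (205, 188) [0.602  0.1961 0.0197]
top0 (152, 188) [0.607  0.3853 0.0057]
top0 (154, 147) [0.7538 0.3806 0.0211]
top0 (281, 163) [ 0.6724 -0.0686  0.084 ]
top0 (279, 170) [ 0.6585 -0.0635  0.0431]
top0 (257, 54) [1.0203 0.0098 0.1953]
top0 (353, 71) [ 1.0541 -0.3534 -0.0066]
top0 (325, 159) [ 0.6577 -0.204   0.18  ]
top0 (236, 135) [0.7375 0.0805 0.192 ]
scene0 (228, 171) [ 0.6776 -0.054   0.0839]
scene0 (220, 165) [ 0.7099 -0.0716  0.0922]
scene0 (237, 268) [0.6019 0.2962 0.0172]
scene0 (192, 288) [0.7545 0.3866 0.0219]
[[     0      0    512    384 189226]
 [   235     53    119    107   7382]] [[254.073  194.7338]
 [292.078  108.6065]]
[ 0.8125 -0.0916  0.2006]
((837.7457275390625, -110.64334106445312), (330.3407287597656, 304.3980712890625), 74.38525390625) [[ 646.7053 -228.7508]
 [ 939.8691 -310.6849]
 [1028.7861    7.4641]
 [ 735.6223   89.3982]]
[[     0      0    512    384 190803]
 [   130     92    109    103   5805]] [[257.6316 192.8852]
 [185.4363 145.9688]]
[ 0.8178 -0.0805  0.199 ]
((838.2175903320312, -109.20509338378906), (332.6903381347656, 302.2214050292969), 74.23715209960938) [[ 647.6008 -228.2446]
 [ 938.457  -310.3449]
 [1028.8345    9.8344]
 [ 737.9782   91.9347]]
```

View pics/topc.png

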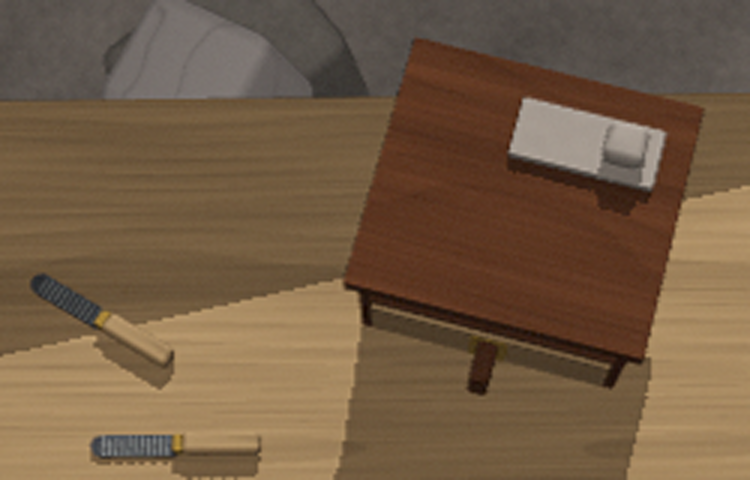

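View pics/scc.png

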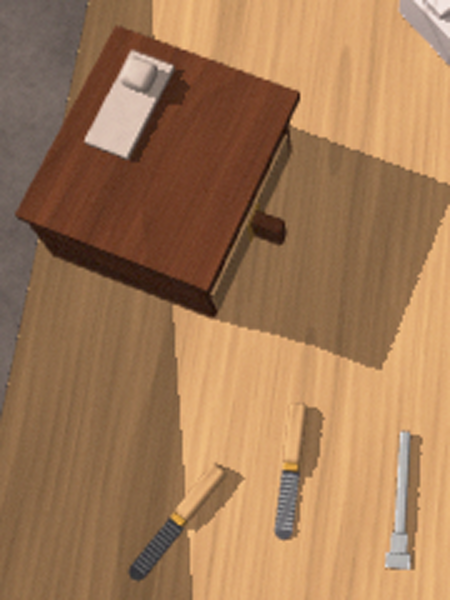

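```bash
cat >> h.py <<'E'
TH=np.deg2rad(-15.7); EX=np.array([np.cos(TH),np.sin(TH)]);EY=np.array([-EX[1],EX[0]]);O=np.array([.6920,-.0690])+.02*EX
def chest(P):
    d=P[...,:2]-O; return np.stack([d@EX,d@EY,P[...,2]],-1)
def unchest(x,y): return O+x*EX+y*EY
E
python3 - <<'E'
from h import *
np.set_printoptions(precision=4,suppress=True)
for n in ('top0','scene0'):
    W=cloud(load(n));C=chest(W)
    m=(C[...,0]>-.12)&(C[...,0]<-.0)&(abs(C[...,1])<.05)&(C[...,2]>.012)&(C[...,2]<.15)
    P=C[m];print(n,len(P));print(P[np.argsort(P[:,0])][::max(1,len(P)//40)])
    t=P[(P[:,2]>.076)&(P[:,2]<.088)];print('top face',len(t),t.min(0),t.max(0),np.median(t,0))
print(O)
E
```

```text
top0 297
[[-0.0679 -0.0489  0.0146]
 [-0.0534 -0.0106  0.0486]
 [-0.0526  0.009   0.0801]
 [-0.052   0.0039  0.0428]
 [-0.0514 -0.0043  0.0208]
 [-0.0488  0.0065  0.0818]
 [-0.0458 -0.0033  0.0808]
 [-0.0422 -0.0058  0.0831]
 [-0.039   0.0058  0.0867]
 [-0.0355 -0.0114  0.078 ]
 [-0.0314  0.0009  0.0901]
 [-0.0294 -0.0097  0.0807]
 [-0.0249 -0.0121  0.08  ]
 [-0.0218 -0.0038  0.087 ]
 [-0.0182  0.0004  0.0834]
 [-0.0151 -0.0095  0.0819]
 [-0.0109  0.0056  0.0791]
 [-0.0079  0.0031  0.0836]
 [-0.0065 -0.011   0.0793]
 [-0.0057 -0.0132  0.0415]
 [-0.0054 -0.0208  0.0346]
 [-0.0052  0.0204  0.0597]
 [-0.0048 -0.0383  0.0858]
 [-0.0045 -0.0478  0.0561]
 [-0.0044 -0.0259  0.0609]
 [-0.004  -0.0034  0.0763]
 [-0.0038  0.0006  0.0844]
 [-0.0036  0.049   0.0416]
 [-0.0035 -0.0216  0.0159]
 [-0.0034 -0.0267  0.0458]
 [-0.0033  0.0358  0.0759]
 [-0.0031 -0.0445  0.0483]
 [-0.003   0.0428  0.0691]
 [-0.0029 -0.0482  0.0881]
 [-0.0027 -0.0267  0.0927]
 [-0.0026  0.0154  0.0914]
 [-0.0024 -0.0455  0.0341]
 [-0.0022 -0.016   0.0935]
 [-0.002   0.049   0.0239]
 [-0.0015  0.0048  0.0852]
 [-0.0012  
[... 850 characters left out ...]
-0.0093  0.0124  0.027 ]
 [-0.0075 -0.0027  0.0854]
 [-0.0053  0.0133  0.0253]
 [-0.0048 -0.0081  0.0805]
 [-0.0042 -0.0197  0.084 ]
 [-0.0039  0.0135  0.0573]
 [-0.0035 -0.0408  0.0858]
 [-0.0031  0.0183  0.0242]
 [-0.0028  0.0277  0.0693]
 [-0.0026 -0.0208  0.0699]
 [-0.0025 -0.0361  0.0452]
 [-0.0023 -0.0255  0.0379]
 [-0.0021 -0.049   0.0566]
 [-0.002   0.0218  0.0429]
 [-0.0019  0.0325  0.0361]
 [-0.0018 -0.0276  0.0433]
 [-0.0018 -0.0457  0.0332]
 [-0.0015 -0.0351  0.0257]
 [-0.0012  0.041   0.079 ]
 [-0.0009 -0.0424  0.06  ]
 [-0.0004 -0.02    0.0898]
 [-0.0001  0.0349  0.0951]]
top face 84 [-0.0517 -0.0477  0.0761] [-0.0003  0.0483  0.088 ] [-0.0177  0.0029  0.0817]
[ 0.7113 -0.0744]
```

```bash
cat > g.py <<'E'
from h import *
from scipy.spatial.transform import Rotation as Ro
np.set_printoptions(precision=4,suppress=True)
st=manip.get_state()
q=st['ee_rot'];R=Ro.from_quat([q[1],q[2],q[3],q[0]]).as_matrix();print(R)
for n in ('scene0',):
    W=cloud(load(n));T=(W-st['position'])@R
    m=(abs(T[...,0])<.13)&(abs(T[...,2])<.15)&(T[...,1]<.03)&(T[...,1]>-.3)
    P=T[m]
    for lo in np.arange(-.3,.03,.015):
        s=P[(P[:,1]>=lo)&(P[:,1]<lo+.015)]
        if len(s)>3: print('back %.3f'%-lo,len(s),'x',s[:,0].min(),s[:,0].max(),'z',s[:,2].min(),s[:,2].max())
i=load('scene0')['pixels'][0:100,330:460];cv2.imwrite('pics/grip.png',cv2.resize(i,None,fx=6,fy=6,interpolation=2)[...,::-1])
E
python3 g.py
```

```text
[[ 0.3314 -0.0003  0.9435]
 [-0.9435  0.0014  0.3314]
 [-0.0014 -1.      0.0002]]
back 0.285 10 x -0.03573758120151421 -0.02504680757323869 z -0.014333643048011099 0.029355685020944433
back 0.270 45 x -0.037489618343859187 -0.006909328297584096 z -0.022803309821481474 0.03856926443996794
back 0.255 55 x -0.040489468704780825 -0.0005059286953809103 z 0.006083687290185294 0.04034452376135894
back 0.240 62 x -0.03869595205561207 0.013988691131344993 z -0.0020527028345968825 0.03756582329306516
back 0.225 70 x -0.04010569680097374 0.012047224816972266 z -0.011301470013211303 0.03879256577665792
back 0.210 74 x -0.04043684927809268 0.009730700047820706 z -0.014804838896965376 0.036558039533465134
back 0.195 83 x -0.04069113009302163 0.018339481903619552 z -0.018164161072037034 0.04035378346680416
back 0.180 61 x -0.04113871427107836 0.01298692461340031 z -0.023851194316883744 0.04125112187882181
back 0.165 86 x -0.044677281899968814 0.018953314563287436 z -0.025879743956473553 0.039670709554854744
back 0.150 75 x -0.04159485457691521 0.01547344404866022 z -0.032143775026688165 0.039878963
[... 327 characters left out ...]
 x -0.07504769717868268 0.07088809978540586 z -0.007547674208559813 0.022618660609148904
back 0.075 57 x -0.08079728228088684 0.06692693966343938 z -0.002185667532895627 0.021479970798939402
back 0.060 55 x -0.07812599293484936 0.07040192660162167 z -0.005127588606059361 0.018784151068264067
back 0.045 27 x -0.07698524074132762 0.06591624431457581 z -0.0010798951405796848 0.01589478998699677
back 0.030 19 x -0.057821611799238525 0.04447144175356125 z -0.004862591689569273 0.01342588152558013
back 0.015 37 x -0.06070773575332646 0.04781638483441826 z -0.006868308159558426 0.014464251285866972
back -0.000 6 x -0.05470256663507391 0.04271315131854538 z -0.006348707907494729 0.009647964198804187
```

View pics/grip.png

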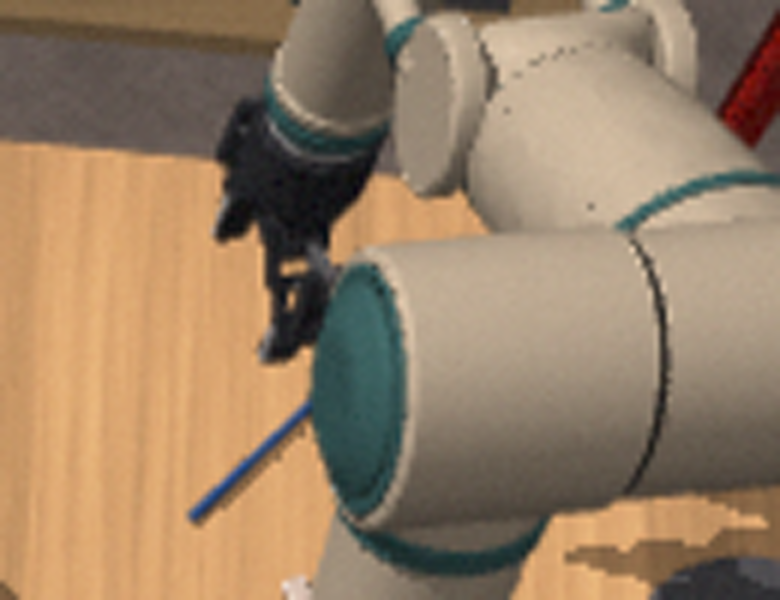

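Rasp candidates in the top view are (178,188) at world (0.60, 0.29), |r|=0.67, and (154,147) at (0.75, 0.38), |r|=0.84. The nearer one, at (178,188), is the rasp. In the crop it has a pale handle towards -y, a brass ferrule and a dark toothed blade towards +y. I'll start by moving to the chest front, camera side facing outward.

arm_command(commands=[[8.5,[1.0,1.5,0],0.05],[8.5,[2.1,3.0,0],0.14],[8.5,[2.2,3.1,0],0.14],[8.5,[2.2,3.1,0],0.14],[8.5,[2.2,3.1,0],0.14],[8.5,[2.2,3.1,0],0.14],[8.5,[2.2,3.1,0],0.14],[8.5,[2.2,3.1,0],0.14],[8.5,[2.2,3.1,0],0.14],[8.5,[2.2,3.1,0],0.14],[8.5,[2.2,3.1,0],0.14],[8.5,[2.2,3.1,0],0.14]], grip_force=40)

```text
clock: 1.35
position: [0.4418, -0.1849, 0.2501]
ee_rot: [0.696, -0.695, -0.128, 0.128]
contact_force: [0.8, -1.7, -0.2]
width: 0.0849
```

arm_command(commands=[[8.5,[1.9,2.6,0],0.14],[8.5,[1.9,2.6,0],0.14],[8.5,[1.9,2.6,0],0.14],[8.5,[1.9,2.6,0],0.14],[8.5,[1.9,2.6,0],0.14],[8.5,[1.0,1.5,0],0.14],[6.0,[1.0,1.0,0],0.1],[6.0,[0,0,0],0]])

```text
clock: 2.15
position: [0.5568, -0.0303, 0.2497]
ee_rot: [0.563, -0.562, -0.428, 0.428]
contact_force: [-0.8, 0.4, -0.3]
width: 0.0601
```

```bash
cat > st.py <<'E'
from h import *
from scipy.spatial.transform import Rotation as Ro
np.set_printoptions(precision=4,suppress=True)
def state():
    st=manip.get_state();q=st['ee_rot'];R=Ro.from_quat([q[1],q[2],q[3],q[0]]).as_matrix()
    print('t',st['clock'],'pos',st['position'],'chest',chest(st['position']),'yaw z-axis rel chest -x (rad)',((np.arctan2(R[1,2],R[0,2])-(TH+np.pi)+np.pi)%(2*np.pi))-np.pi,'tilt',R[:,1],'F',st['contact_force'],'w',st['width'],'q',st['qpos'])
    return st,R
if __name__=='__main__': state()
E
python3 - <<'E'
from st import *
state()
for n in ['scene','wrist']: grab(n,n+'1')
E
```

```text
t 2.15 pos [ 0.5568 -0.0303  0.2497] chest [-0.1607  0.0007  0.2497] yaw z-axis rel chest -x (rad) 0.0040827546388242375 tilt [-0.0002  0.0011 -1.    ] F [-0.8132  0.3952 -0.317 ] w 0.06006459421276593 q [-0.1798  0.25    1.5422  0.0011  1.3498 -1.4809]
```

View pics/wrist1.png

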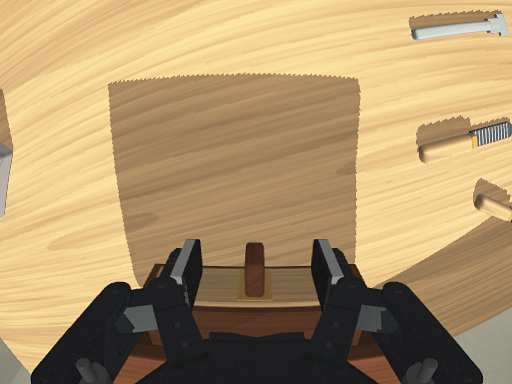

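View pics/scene1.png

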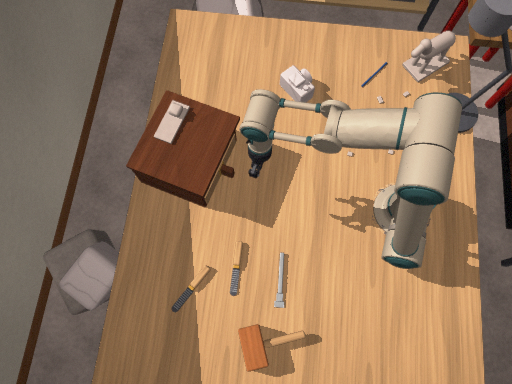

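```bash
cat >> h.py <<'E'
def fcloud(im):
    K=im['intrinsics'];z=im['range_z'];h,w=z.shape
    u,v=np.meshgrid(np.arange(w),np.arange(h))
    a=(u-K[0,2])/K[0,0];b=(v-K[1,2])/K[1,1];th=np.hypot(a,b);s=np.where(th>1e-6,np.tan(th)/np.maximum(th,1e-9),1)
    P=np.stack([a*s*z,b*s*z,z],-1);W=(P-im['t'])@im['R'];W[z<=0]=np.nan
    return W
def fray(im,u,v,zp):
    K=im['intrinsics'];a=(u-K[0,2])/K[0,0];b=(v-K[1,2])/K[1,1];th=np.hypot(a,b);s=np.tan(th)/th
    d=np.array([a*s,b*s,1.])@im['R'];c=-im['R'].T@im['t'];return c+d*(zp-c[2])/d[2]
E
python3 - <<'E'
from h import *
np.set_printoptions(precision=4,suppress=True)
im=load('wrist1');C=chest(fcloud(im))
for u in (246,255,264):
  for v in range(236,345,4): print((u,v),C[v,u],im['pixels'][v,u])
for p in [(420,152),(470,140),(300,300),(150,270),(350,280)]: print(p,fcloud(im)[p[1],p[0]],C[p[1],p[0]])
a=im['pixels'][220:384,130:390];cv2.imwrite('pics/wc1.png',cv2.resize(a,None,fx=3,fy=3,interpolation=2)[...,::-1])
E
```

```text
(246, 236) [-0.0469 -0.0145 -0.0015] [171 139  98]
(246, 240) [-0.0403 -0.0146 -0.0016] [167 134  94]
(246, 244) [-0.0347 -0.0147  0.0002] [121  96  67]
(246, 248) [-0.0498 -0.0133  0.0377] [48 26 19]
(246, 252) [-0.05   -0.013   0.0481] [56 38 28]
(246, 256) [-0.0495 -0.0127  0.057 ] [57 37 24]
(246, 260) [-0.0498 -0.0124  0.0669] [56 34 21]
(246, 264) [-0.0502 -0.0121  0.0764] [59 37 28]
(246, 268) [-0.0469 -0.012   0.08  ] [75 50 34]
(246, 272) [-0.0414 -0.0121  0.0804] [80 49 34]
(246, 276) [-0.0361 -0.0122  0.0813] [80 50 33]
(246, 280) [-0.0293 -0.0123  0.0802] [82 52 37]
(246, 284) [-0.0238 -0.0124  0.081 ] [74 46 32]
(246, 288) [-0.0159 -0.0126  0.0788] [78 49 35]
(246, 292) [-0.0105 -0.0126  0.0801] [71 43 30]
(246, 296) [-0.0034 -0.0128  0.0794] [102  79  40]
(246, 300) [-0.0017 -0.0126  0.0853] [157 124  68]
(246, 304) [ 0.0016 -0.0126  0.0892] [167 136  98]
(246, 308) [ 0.0022 -0.0124  0.0962] [55 33 23]
(246, 312) [ 0.0032 -0.0122  0.1025] [62 37 24]
(246, 316) [ 0.0094 -0.0123  0.1031] [81 52 34]
(246, 320) [ 0.0171 -0.0125  0.1023] [81 51 36]
(246, 324) [ 0.025  -0.012
[... 2576 characters left out ...]
0.0094 0.1023] [63 40 30]
(264, 316) [0.011  0.0095 0.1013] [88 54 36]
(264, 320) [0.0175 0.0096 0.1018] [88 54 37]
(264, 324) [0.0244 0.0097 0.102 ] [92 56 39]
(264, 328) [0.0307 0.0098 0.1031] [81 50 33]
(264, 332) [0.0392 0.01   0.1021] [83 51 35]
(264, 336) [-0.1707  0.0024  0.3045] [27 26 24]
(264, 340) [-0.1705  0.0023  0.3061] [23 23 27]
(264, 344) [-0.1713  0.0023  0.3086] [28 27 30]
(420, 152) [0.6028 0.1896 0.0118] [-0.1759  0.2248  0.0118]
(470, 140) [0.6011 0.2741 0.0233] [-0.2004  0.3057  0.0233]
(300, 300) [ 0.7248 -0.0216  0.0861] [-0.0012  0.0545  0.0861]
(150, 270) [ 0.6833 -0.2412 -0.0012] [ 0.0182 -0.1682 -0.0012]
(350, 280) [0.5541 0.0088 0.2789] [-0.1738  0.0376  0.2789]
```

View pics/wc1.png

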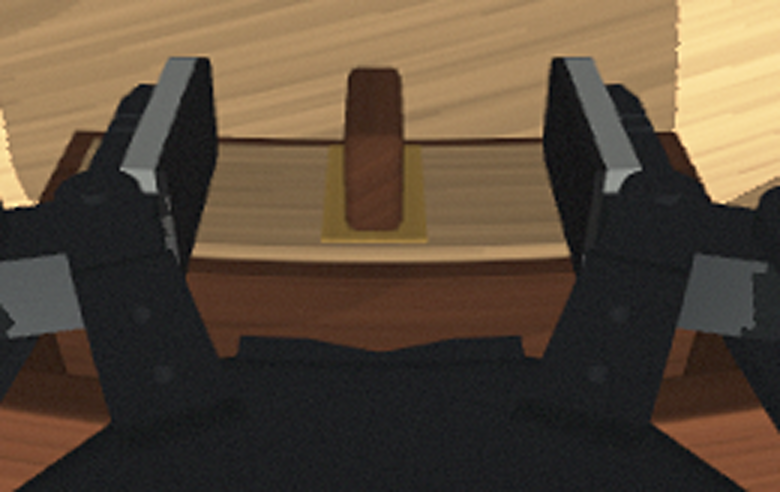

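arm_command(commands=[[6.0,[0,0,-3.5],-0.004],[6.0,[0,0,-4.5],0],[6.0,[0,0,-4.5],0],[6.0,[0.5,0,-3.5],0],[6.0,[2.0,-0.5,-1.1],0],[6.0,[2.0,-0.9,0],0],[6.0,[1.3,-0.5,0],0],[6.0,[0,0,0],0],[6.0,[0,0,0],0]])

```text
clock: 3.15
position: [0.6133, -0.0519, 0.079]
ee_rot: [0.565, -0.564, -0.425, 0.426]
contact_force: [0.5, -0.8, 0.0]
width: 0.0598
```

```bash
python3 - <<'E'
from st import *
st,R=state()
for n in ['scene','top','wrist']: grab(n,n+'2')
for n,f in (('scene2',cloud),('top2',cloud)):
    T=(f(load(n))-st['position'])@R
    m=(abs(T[...,0])<.1)&(abs(T[...,2])<.1)&(T[...,1]<.03)&(T[...,1]>-.3)
    P=T[m]
    # exclude chest: points in chest box
    C=chest(P@R.T+st['position']); P=P[(C[:,0]<-.025)]
    for lo in np.arange(-.24,.03,.015):
        s=P[(P[:,1]>=lo)&(P[:,1]<lo+.015)]
        if len(s)>3: print(n,'back %.3f'%-lo,len(s),'x',s[:,0].min(),s[:,0].max(),'z',s[:,2].min(),s[:,2].max())
im=load('wrist2');C=chest(fcloud(im))
for v in range(200,384,6): print((255,v),C[v,255],im['pixels'][v,255])
a=load('scene2')['pixels'][70:230,170:330];cv2.imwrite('pics/sc2.png',cv2.resize(a,None,fx=3.7,fy=3.7,interpolation=2)[...,::-1])
E
```

```text
t 3.15 pos [ 0.6133 -0.0519  0.079 ] chest [-0.1004 -0.0048  0.079 ] yaw z-axis rel chest -x (rad) -0.0053541303180488775 tilt [-0.0015  0.0004 -1.    ] F [ 0.5205 -0.764   0.0179] w 0.05983625788630319 q [-0.1975  0.4713  1.6539  0.0001  1.0179 -1.4889]
scene2 back 0.240 32 x 0.005166228825495994 0.04272860429089831 z -0.027703132553190027 0.03413694440843187
scene2 back 0.225 39 x -0.002487925521408456 0.03866014105993368 z -0.018016585632772038 0.03597305985036517
scene2 back 0.210 33 x 9.618608894250412e-05 0.039881653093381236 z -0.014922222097729452 0.03568423314258425
scene2 back 0.195 47 x -0.011643363061686474 0.04044493425303772 z -0.027232119001899435 0.03770118643881889
scene2 back 0.180 28 x -0.010794189529709574 0.039896499489452585 z -0.0271600484998052 0.03760664241028113
scene2 back 0.165 41 x -0.009868979055598377 0.040517875467129115 z -0.03010869342278883 0.03768613536061829
scene2 back 0.150 44 x -0.008631588597797476 0.04189302223221375 z -0.023083736128261763 0.037992898623478155
scene2 back 0.135 25 x -0.0031613658607874 0.04268076495957465 z -0.01861427244880
[... 3534 characters left out ...]
 -0.0052  0.0412] [65 41 29]
(255, 302) [-0.0511 -0.0052  0.0469] [67 43 30]
(255, 308) [-0.0509 -0.0051  0.0529] [68 43 31]
(255, 314) [-0.052  -0.0051  0.0601] [68 43 33]
(255, 320) [-0.0501 -0.0051  0.0636] [68 42 30]
(255, 326) [-0.0507 -0.0051  0.0698] [68 44 32]
(255, 332) [-0.0525 -0.0051  0.0767] [66 43 33]
(255, 338) [-0.111  -0.0045  0.1355] [32 33 36]
(255, 344) [-0.1109 -0.0044  0.138 ] [32 35 33]
(255, 350) [-0.1109 -0.0044  0.1406] [33 33 36]
(255, 356) [-0.1118 -0.0044  0.1438] [36 41 42]
(255, 362) [-0.1104 -0.0044  0.1451] [33 35 37]
(255, 368) [-0.1118 -0.0044  0.1485] [32 32 36]
(255, 374) [-0.1108 -0.0044  0.1501] [29 33 31]
(255, 380) [-0.1118 -0.0044  0.1529] [32 34 38]
```

View pics/sc2.png

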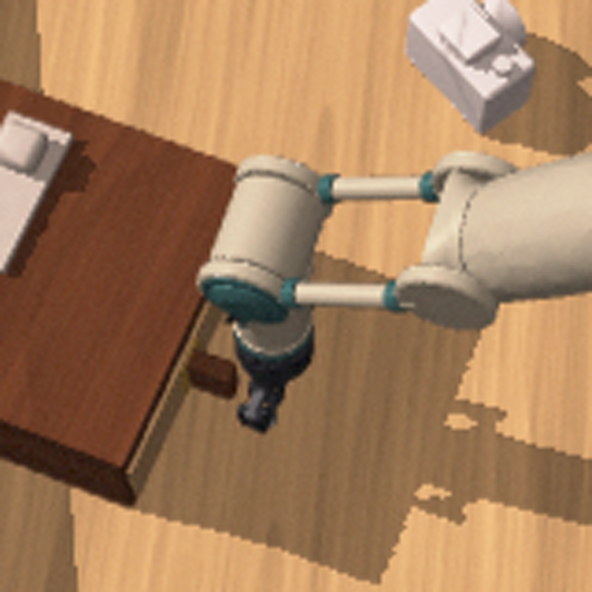

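View pics/wrist2.png

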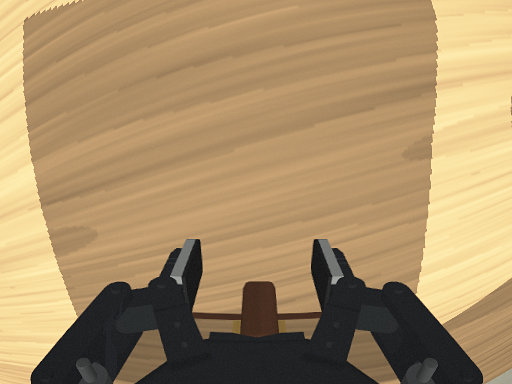

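arm_command(commands=[[6.0,[1.0,-0.1,-0.5],0.005],[6.0,[1.0,-0.2,-0.5],0],[6.0,[1.0,-0.2,0],0],[6.0,[0.5,-0.14,0],0],[6.0,[0,0,0],0],[6.0,[0,0,0],0]])

```text
clock: 3.9
position: [0.6495, -0.0579, 0.0688]
ee_rot: [0.564, -0.563, -0.427, 0.428]
contact_force: [0.5, -0.8, 0.3]
width: 0.0599
```

```bash
python3 - <<'E'
from st import *
st,R=state()
for n in ['scene','top','wrist']: grab(n,n+'3')
for n,f in (('scene3',cloud),('top3',cloud)):
    T=(f(load(n))-st['position'])@R
    m=(abs(T[...,0])<.1)&(abs(T[...,2])<.06)&(T[...,1]<.03)&(T[...,1]>-.3)
    P=T[m]
    C=chest(P@R.T+st['position']); P=P[(C[:,0]<-.025)]
    for lo in np.arange(-.13,-.06,.005):
        s=P[(P[:,1]>=lo)&(P[:,1]<lo+.005)]
        if len(s)>3: print(n,'back %.3f'%-lo,len(s),'x',s[:,0].min(),s[:,0].max(),'z',s[:,2].min(),s[:,2].max())
im=load('wrist3');C=chest(fcloud(im))
for v in range(308,384,8): print((255,v),C[v,255],im['pixels'][v,255])
E
```

```text
t 3.9 pos [ 0.6495 -0.0579  0.0688] chest [-0.0639 -0.0008  0.0688] yaw z-axis rel chest -x (rad) 0.0012223174700247696 tilt [-0.0007  0.0002 -1.    ] F [ 0.5098 -0.8071  0.3356] w 0.059943854306884065 q [-0.1956  0.5273  1.5775  0.0001  1.0375 -1.4937]
scene3 back 0.130 11 x -0.0013705189168994475 0.04127197330694412 z -0.02608009161465904 0.037541862812863806
scene3 back 0.125 11 x 0.014021751680663325 0.04093400544809993 z -0.020666266331427062 0.03617325253132781
scene3 back 0.120 7 x -0.00046316726778907814 0.03859362370972027 z -0.01623375919479422 0.0377105940420137
scene3 back 0.115 12 x 0.006261633595283293 0.04060516211860097 z -0.027427001767737765 0.03651622130639796
scene3 back 0.100 6 x 0.03805217225360071 0.04647611919350612 z -0.009069924004506456 0.01070075085096531
scene3 back 0.095 24 x 0.03278621271183127 0.0721305317974182 z -0.007914047130282978 0.012910419549809302
scene3 back 0.090 18 x -0.05558933723207181 0.07229340874629693 z -0.010017411364740632 0.013996275331622668
scene3 back 0.085 9 x -0.06051404576922022 0.0711560551490204 z -0.013155048917138538 0.01
[... 1174 characters left out ...]
27732478172
top3 back 0.070 5 x -0.02606192990022696 0.03284118266479834 z 0.01446089804548153 0.01976094150509396
top3 back 0.060 8 x -0.030733680691860377 0.03569075062479349 z 0.008203703156590435 0.018742010121816297
(255, 308) [-0.0484 -0.0011  0.0809] [96 61 43]
(255, 316) [-0.0429 -0.0011  0.081 ] [96 60 40]
(255, 324) [-0.0376 -0.0011  0.0815] [98 61 42]
(255, 332) [-0.0308 -0.0011  0.0808] [95 60 43]
(255, 340) [-0.0742 -0.0009  0.1259] [30 32 34]
(255, 348) [-0.0762 -0.0009  0.1311] [31 32 35]
(255, 356) [-0.0764 -0.0009  0.1345] [30 31 32]
(255, 364) [-0.0744 -0.0009  0.136 ] [32 33 35]
(255, 372) [-0.076  -0.0009  0.1403] [27 30 31]
(255, 380) [-0.0748 -0.0009  0.1424] [31 30 33]
```

View pics/wrist3.png

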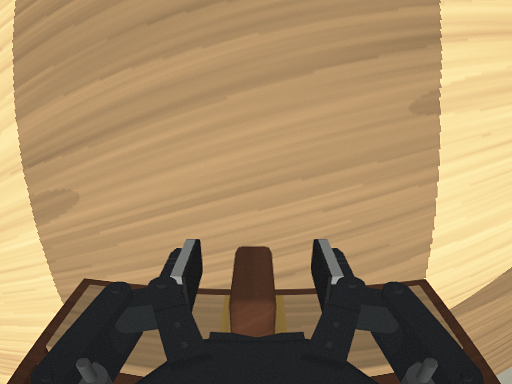

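```bash
python3 - <<'E'
from h import *
a=load('scene3')['pixels'][100:220,160:300];b=load('top3')['pixels'][90:210,210:350]
cv2.imwrite('pics/st3.png',np.hstack([cv2.resize(x,(395,340),interpolation=2) for x in (a,b)])[...,::-1])
E
```

View pics/st3.png

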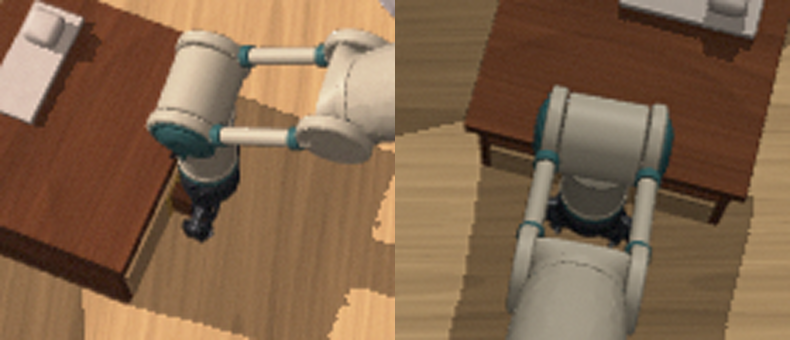

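arm_command(commands=[[5.0,[0.2,-0.06,0],0],[5.0,[0.1,-0.03,0],0],[4.0,[0.1,-0.03,0],0],[4.0,[0,0,0],0]])

```text
clock: 4.45
position: [0.6538, -0.0592, 0.0691]
ee_rot: [-0.563, 0.563, 0.427, -0.427]
contact_force: [0.5, 0.4, -0.3]
width: 0.0401
```

```bash
python3 st.py
```

```text
t 4.45 pos [ 0.6538 -0.0592  0.0691] chest [-0.0595 -0.0009  0.0691] yaw z-axis rel chest -x (rad) 0.0012230444153780162 tilt [ 0.0003  0.     -1.    ] F [ 0.4779  0.4328 -0.2762] w 0.04013609362100385 q [-0.1963  0.5321  1.5673  0.0001  1.0419 -1.4943]
```

arm_command(commands=[[4.0,[0.1,-0.03,0],0],[4.0,[0,0,0],0]])

```text
clock: 4.65
position: [0.6547, -0.0595, 0.069]
ee_rot: [-0.563, 0.563, 0.427, -0.427]
contact_force: [0.2, 0.0, 0.7]
width: 0.0402
```

arm_command(commands=[[4.0,[0.05,-0.01,0],0],[4.0,[0,0,0],0]])

```text
clock: 4.85
position: [0.6551, -0.0595, 0.069]
ee_rot: [0.563, -0.563, -0.427, 0.427]
contact_force: [0.0, 0.3, -0.5]
width: 0.0399
```

arm_command(commands=[[4.0,[0.05,-0.02,0],0],[4.0,[0,0,0],0]])

```text
clock: 5.05
position: [0.6556, -0.0597, 0.0691]
ee_rot: [-0.563, 0.563, 0.427, -0.427]
contact_force: [-0.4, -0.0, -0.4]
width: 0.04
```

arm_command(commands=[[4.0,[0.05,-0.01,0],0],[4.0,[0,0,0],0]])

```text
clock: 5.25
position: [0.6561, -0.0598, 0.069]
ee_rot: [0.563, -0.563, -0.427, 0.427]
contact_force: [0.2, 0.4, 0.5]
width: 0.0401
```

arm_command(commands=[[1.5,[0,0,0],0],[1.5,[0,0,0],0],[1.5,[0,0,0],0],[1.5,[0,0,0],0],[1.5,[0,0,0],0]], grip_force=60)

```text
clock: 5.75
position: [0.6556, -0.0618, 0.0695]
ee_rot: [-0.562, 0.564, 0.427, -0.428]
contact_force: [-3.3, -4.4, 2.6]
width: 0.023
```

arm_command(commands=[[1.5,[-0.2,0.06,0],0],[1.5,[-0.4,0.11,0],0],[1.5,[-0.5,0.14,0],0],[1.5,[-0.5,0.14,0],0],[1.5,[-0.5,0.14,0],0],[1.5,[-0.5,0.14,0],0],[1.5,[-0.5,0.14,0],0],[1.5,[0,0,0],0]])

```text
clock: 6.55
position: [0.6245, -0.0531, 0.0695]
ee_rot: [-0.562, 0.564, 0.427, -0.428]
contact_force: [-1.8, -6.0, 1.9]
width: 0.0227
```

```bash
python3 - <<'E'
from st import *
st,R=state()
im=grab('wrist','wrist4');C=chest(fcloud(im))
for v in range(308,384,8): print((255,v),C[v,255],im['pixels'][v,255])
E
```

```text
t 6.55 pos [ 0.6245 -0.0531  0.0695] chest [-0.0893 -0.003   0.0695] yaw z-axis rel chest -x (rad) 0.0019341412501274746 tilt [-0.0003 -0.0034 -1.    ] F [-1.8425 -5.9566  1.9387] w 0.02274548812227092 q [-0.1939  0.4947  1.6388 -0.004   1.0077 -1.4905]
(255, 308) [-0.0728 -0.0031  0.0807] [99 64 43]
(255, 316) [-0.0676 -0.0031  0.0811] [98 63 45]
(255, 324) [-0.0623 -0.0031  0.0815] [93 58 40]
(255, 332) [-0.056  -0.0031  0.0814] [99 63 46]
(255, 340) [-0.0988 -0.0028  0.1258] [29 35 35]
(255, 348) [-0.0995 -0.0028  0.1299] [34 35 37]
(255, 356) [-0.1003 -0.0028  0.1339] [31 34 34]
(255, 364) [-0.1    -0.0028  0.1369] [32 33 34]
(255, 372) [-0.1005 -0.0027  0.1403] [33 34 35]
(255, 380) [-0.0999 -0.0027  0.1428] [34 35 38]
```

View pics/wrist4.png

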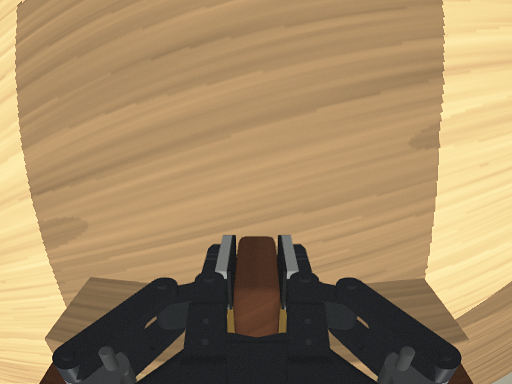

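The pull followed the gripper by about 32 mm. There is now room for a deeper grip.

arm_command(commands=[[4.5,[0,0,0],0],[4.5,[0,0,0],0],[4.5,[0,0,0],0],[4.5,[0.5,-0.13,-0.3],0],[4.5,[0.9,-0.25,-0.3],0],[4.5,[0.5,-0.13,-0.2],0],[4.5,[0,0,0],0],[1.5,[0,0,0],0],[1.5,[0,0,0],0],[1.5,[0,0,0],0],[1.5,[0,0,0],0]])

```text
clock: 7.7
position: [0.6434, -0.0584, 0.0611]
ee_rot: [-0.562, 0.564, 0.427, -0.429]
contact_force: [-2.2, -6.2, -1.4]
width: 0.0235
```

arm_command(commands=[[1.5,[-0.5,0.14,0],0],[1.5,[-1.0,0.28,0],0],[1.5,[-1.7,0.48,0],0],[1.5,[-1.9,0.54,0],0],[1.5,[-1.9,0.54,0],0],[1.5,[-1.9,0.54,0],0],[1.5,[-1.9,0.54,0],0],[1.5,[-1.9,0.54,0],0],[1.5,[-1.9,0.54,0],0],[1.5,[-1.4,0.4,0],0],[1.5,[-0.8,0.22,0],0],[1.5,[0,0,0],0]])

```text
clock: 8.9
position: [0.473, -0.0106, 0.061]
ee_rot: [-0.563, 0.563, 0.426, -0.43]
contact_force: [-4.9, -10.5, 1.1]
width: 0.0232
```

```bash
python3 - <<'E'
from st import *
st,R=state()
im=grab('top','top5');W=cloud(im);C=chest(W)
grab('wrist','wrist5')
for p in [(285,163),(270,170),(300,175)]: print(p,C[p[1],p[0]])
E
```

```text
t 8.9 pos [ 0.473  -0.0106  0.061 ] chest [-0.2466 -0.003   0.061 ] yaw z-axis rel chest -x (rad) 0.0030925863080941696 tilt [-0.004  -0.0039 -1.    ] F [ -4.9194 -10.5121   1.07  ] w 0.023209169442741595 q [-0.1663  0.32    1.9876 -0.006   0.8373 -1.4621]
(285, 163) [-0.018  -0.0175  0.0226]
(270, 170) [-0.0556  0.0274  0.0189]
(300, 175) [-0.0465 -0.0793  0.0222]
```

View pics/top5.png

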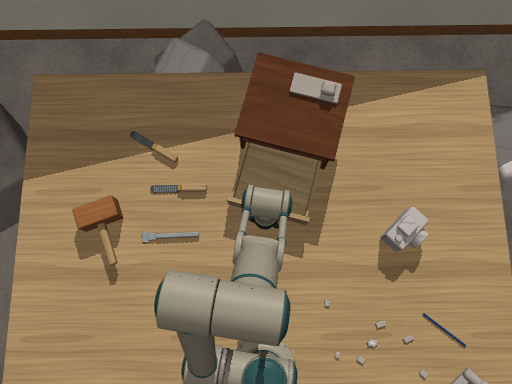

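View pics/wrist5.png

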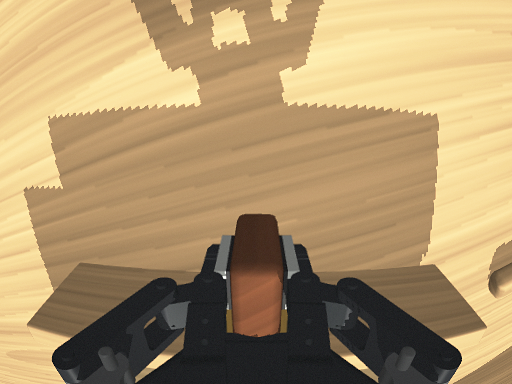

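```bash
cat > rasp.py <<'E'
from st import *
def meas(n,f=cloud,near=(0.60,0.29)):
    im=load(n);W=f(im);px=im['pixels'].astype(int)
    m=(W[...,2]>.004)&(W[...,2]<.035)&(np.hypot(W[...,0]-near[0],W[...,1]-near[1])<.13)&(W[...,0]<near[0]+.06)&(W[...,0]>near[0]-.05)
    hsv=cv2.cvtColor(im['pixels'],cv2.COLOR_RGB2HSV)
    m=cv2.morphologyEx(m.astype(np.uint8),cv2.MORPH_CLOSE,np.ones((3,3)))
    k,l,s,c=cv2.connectedComponentsWithStats(m)
    for i in range(1,k):
        if s[i,4]<40: continue
        P=W[l==i];P=P[np.isfinite(P[:,0])]
        r=cv2.minAreaRect((P[:,:2]*1000).astype(np.float32))
        mu=P[:,:2].mean(0);ev=np.linalg.svd(P[:,:2]-mu,full_matrices=False)[2][0]; ev*=np.sign(ev[1])
        h=P[P[:,2]>.017]
        b=P[P[:,2]<.010]
        print(n,'n',len(P),'px',c[i],'rect',r,'axis deg',np.degrees(np.arctan2(ev[1],ev[0])),'handle n',len(h),'mean',h.mean(0),'zmed',np.median(h[:,2]),'blade n',len(b),'mean',b.mean(0) if len(b) else None, 'extent along axis',((P[:,:2]-h[:,:2].mean(0))@ev).min(),((P[:,:2]-h[:,:2].mean(0))@ev).max(), 'handle ext',((h[:,:2]-h[:,:2].mean(0))@ev).min(),((h[:,:2]-h[:,:2].mean(0))@ev).max())
for n in ('top0','top5','scene0'): meas(n)
E
python3 rasp.py
```

```text
top0 n 1422 px [177.8149 187.8597] rect ((605.8536376953125, 290.1439514160156), (257.351806640625, 108.009765625), 89.39771270751953) axis deg 87.05449894198392 handle n 189 mean [0.6045 0.2424 0.0239] zmed 0.023994245977293136 blade n 1128 mean [0.6072 0.3018 0.0026] extent along axis -0.0811967950149689 0.176913059922823 handle ext -0.04727259925851484 0.06352601258586213
top5 n 1315 px [178.4083 187.7189] rect ((605.9602661132812, 292.4954833984375), (254.70785522460938, 109.16560363769531), 89.50407409667969) axis deg 89.1473987193668 handle n 193 mean [0.6044 0.2434 0.0238] zmed 0.023855259844209515 blade n 1007 mean [0.6074 0.2994 0.0026] extent along axis -0.07843630175269795 0.176291040705728 handle ext -0.051292829638176794 0.11097630716052294
scene0 n 620 px [234.5176 270.8269] rect ((605.0089721679688, 294.0074462890625), (220.87588500976562, 102.39061737060547), 88.50879669189453) axis deg 90.75275561869198 handle n 167 mean [0.6069 0.2446 0.0231] zmed 0.022755039147825725 blade n 403 mean [0.6121 0.3307 0.0032] extent along axis -0.061431306745370416 0.15977298786273425 handle ext -0.04923709510438332 0.05161527857398682
```

arm_command(commands=[[2.5,[0,0,0],0],[4.5,[0,0,0],0],[4.5,[0,0,0],0],[4.5,[0,0,2.0],0],[6.0,[0,0,4.0],0],[6.0,[0,0,4.5],0],[6.0,[0.5,2.0,3.0],-0.1],[6.0,[1.0,4.0,0],-0.14],[6.0,[1.0,4.5,0],-0.14],[6.0,[1.0,4.5,0],-0.14],[6.0,[1.0,4.5,0],-0.14],[6.0,[1.0,4.0,0],-0.14]])

```text
clock: 10.2
position: [0.5304, 0.225, 0.1963]
ee_rot: [0.685, -0.684, -0.177, 0.177]
contact_force: [0.8, 0.5, -0.6]
width: 0.0599
```

arm_command(commands=[[6.0,[1.5,1.0,0],-0.13],[6.0,[2.0,1.2,0],-0.13],[6.0,[2.0,1.3,0],-0.13],[6.0,[1.5,1.0,0],-0.11],[6.0,[0.5,0.2,0],0],[6.0,[0,0,0],0]])

```text
clock: 10.8
position: [0.6054, 0.2696, 0.1956]
ee_rot: [-0.707, 0.707, 0.004, -0.005]
contact_force: [-0.5, -0.6, -0.5]
width: 0.0601
```

```bash
python3 - <<'E'
from st import *
st,R=state();print('cam dir deg',np.degrees(np.arctan2(R[1,2],R[0,2])))
im=grab('wrist','wrist6'); grab('top','top6')
W=fcloud(im)
m=((W[...,2]>.015)&(W[...,2]<.032)&(abs(W[...,0]-.605)<.05)&(W[...,1]>.17)&(W[...,1]<.36)).astype(np.uint8)
m=cv2.morphologyEx(m,cv2.MORPH_OPEN,np.ones((3,3)))
k,l,s,c=cv2.connectedComponentsWithStats(m)
for i in range(1,k):
    if s[i,4]<60: continue
    P=W[l==i];mu=P.mean(0);r=cv2.minAreaRect((P[:,:2]*1000).astype(np.float32))
    ev=np.linalg.svd(P[:,:2]-mu[:2],full_matrices=False)[2][0];print(s[i],c[i],mu,r,np.degrees(np.arctan2(ev[1],ev[0])),np.median(P[:,2]))
E
```

```text
t 10.8 pos [0.6054 0.2696 0.1956] chest [-0.195   0.3025  0.1956] yaw z-axis rel chest -x (rad) -1.2834822343438208 tilt [-0.0006 -0.0002 -1.    ] F [-0.502  -0.5958 -0.5168] w 0.06014950129733842 q [ 0.314   0.4386  1.3894 -0.      1.3143  0.3007]
cam dir deg 90.7618848920782
[ 246  150   25   90 2079] [257.6801 194.4829] [0.6075 0.2455 0.0216] ((607.7786254882812, 242.80430603027344), (25.881778717041016, 101.69499969482422), 0.11168528348207474) -89.92304011904237 0.022281220953625096
```

View pics/wrist6.png

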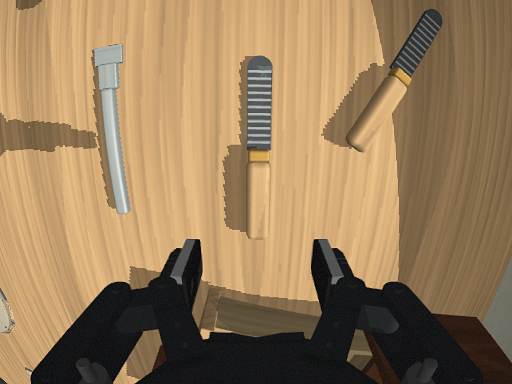

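View pics/top6.png

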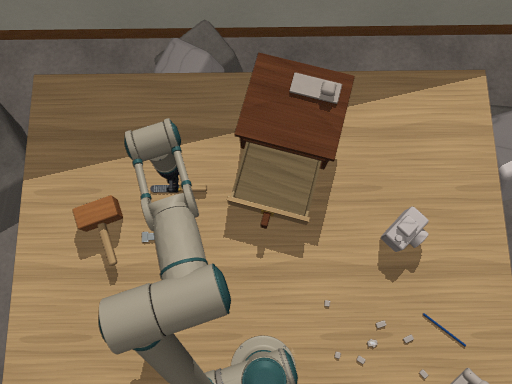

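arm_command(commands=[[5.0,[0.2,0,-3.0],-0.013],[5.0,[0,0,-4.5],0],[5.0,[0,0,-4.5],0],[5.0,[0,0,-3.0],0],[5.0,[0,0,-1.5],0],[5.0,[0,0,-0.5],0],[5.0,[0,0,-0.3],0],[5.0,[0,0,0],0]])

```text
clock: 11.7
position: [0.6083, 0.2696, 0.0246]
ee_rot: [0.707, -0.707, -0.0, -0.002]
contact_force: [0.4, 0.8, 0.7]
width: 0.0498
```

```bash
python3 - <<'E'
from st import *
st,R=state();print('cam dir deg',np.degrees(np.arctan2(R[1,2],R[0,2])))
im=grab('wrist','wrist7')
E
```

```text
t 11.7 pos [0.6083 0.2696 0.0246] chest [-0.1922  0.3033  0.0246] yaw z-axis rel chest -x (rad) -1.2990744523844335 tilt [ 0.0026  0.0008 -1.    ] F [0.4343 0.7677 0.6894] w 0.04978174236744383 q [ 0.3127  0.5887  1.5901 -0.      0.96    0.315 ]
cam dir deg 89.86851660510334
```

View pics/wrist7.png

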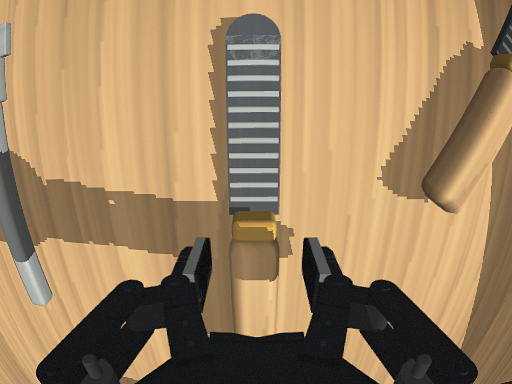

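arm_command(commands=[[5.0,[0,0,-0.3],0],[3.5,[0,0,0],0],[2.0,[0,0,0],0],[1.5,[0,0,0],0],[1.5,[0,0,0],0],[1.5,[0,0,0],0]], grip_force=60)

```text
clock: 12.35
position: [0.6078, 0.2695, 0.0208]
ee_rot: [0.707, -0.707, 0.0, -0.001]
contact_force: [0.3, 0.5, 5.4]
width: 0.0249
```

arm_command(commands=[[1.5,[0,0,1.0],0],[1.5,[0,0,2.5],0],[1.5,[0,0,4.0],0],[1.5,[0,0,4.5],0],[1.5,[0,0,3.0],0],[1.5,[0,0,1.0],0],[1.5,[0,0,0],0]])

```text
clock: 13.05
position: [0.6077, 0.2695, 0.1812]
ee_rot: [0.707, -0.707, 0.0, -0.002]
contact_force: [0.4, 0.9, -3.4]
width: 0.0248
```

```bash
python3 - <<'E'
from st import *
st,R=state()
im=grab('wrist','wrist8');grab('scene','scene8')
for n in ('top6','scene8'):
    C=chest(cloud(load(n)))
    m=(C[...,2]>.012)&(C[...,2]<.034)&(C[...,0]>-.25)&(C[...,0]<-.02)&(abs(C[...,1])<.16)
    m=cv2.morphologyEx(m.astype(np.uint8),cv2.MORPH_OPEN,np.ones((5,5)))
    P=C[m>0];print(n,'floor',len(P),np.percentile(P,[1,50,99],axis=0))
    m=(C[...,2]>.08)&(C[...,2]<.1)&(C[...,0]>-.26)&(C[...,0]<-.12)&(abs(C[...,1])<.2)
    P=C[m];print('front top',len(P),np.percentile(P,[3,50,97],axis=0))
    m=(C[...,2]>.06)&(C[...,2]<.085)&(C[...,0]>-.18)&(C[...,0]<-.03)&(abs(C[...,1])<.2)
    P=C[m];print('sides',len(P),np.median(P[P[:,1]>0],0),np.median(P[P[:,1]<0],0))
E
```

```text
t 13.05 pos [0.6077 0.2695 0.1812] chest [-0.1927  0.303   0.1812] yaw z-axis rel chest -x (rad) -1.299162646926477 tilt [ 0.0023  0.0007 -1.    ] F [ 0.4177  0.8577 -3.3689] w 0.024766950515940158 q [ 0.3128  0.4493  1.4082 -0.0001  1.2817  0.3152]
top6 floor 3189 [[-0.1816 -0.1236  0.014 ]
 [-0.1024 -0.0004  0.0229]
 [-0.0217  0.1218  0.0317]]
front top 538 [[-0.2488 -0.1313  0.0808]
 [-0.206  -0.0013  0.0894]
 [-0.1917  0.1305  0.0967]]
sides 230 [-0.1032  0.1275  0.0753] [-0.1048 -0.1295  0.0746]
scene8 floor 2226 [[-0.1852 -0.1248  0.0132]
 [-0.0988 -0.0129  0.0211]
 [-0.0221  0.1066  0.0309]]
front top 329 [[-0.2485 -0.128   0.0807]
 [-0.2046 -0.0019  0.0882]
 [-0.1953  0.1348  0.0958]]
sides 196 [-0.0676  0.1309  0.0739] [-0.1046 -0.1258  0.071 ]
```

View pics/wrist8.png

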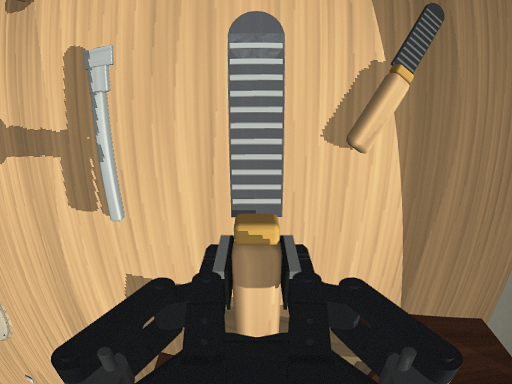

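View pics/scene8.png

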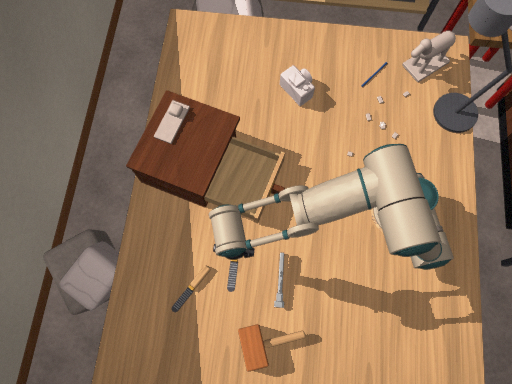

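arm_command(commands=[[1.5,[0,-1.5,0],0],[1.5,[-0.1,-3.0,0],-0.03],[1.5,[-0.1,-3.5,0],-0.04],[1.5,[-0.1,-3.5,0],-0.04],[1.5,[-0.1,-3.5,0],-0.04],[1.5,[-0.1,-3.5,0],-0.04],[1.5,[-0.1,-3.5,0],-0.04],[1.5,[-0.1,-3.5,0],-0.04],[1.5,[-0.1,-3.5,0],0],[1.5,[-0.1,-3.0,0],0],[1.5,[-0.1,-1.8,0],0],[1.5,[0,0,0],0]])

```text
clock: 14.35
position: [0.5963, -0.0715, 0.1786]
ee_rot: [-0.7, 0.701, -0.098, 0.096]
contact_force: [0.0, 1.3, -2.7]
width: 0.0244
```

```bash
python3 - <<'E'
from st import *
st,R=state();print('cam dir vs chest y (rad)',np.arctan2(R[1,2],R[0,2])-TH-np.pi/2)
im=grab('wrist','wrist9');C=chest(fcloud(im))
for p in [(256,30),(256,100),(256,200),(240,300),(180,60),(330,60),(128,100),(330,150),(210,90)]: print(p,C[p[1],p[0]],im['pixels'][p[1],p[0]])
E
```

```text
t 14.35 pos [ 0.5963 -0.0715  0.1786] chest [-0.1114 -0.0283  0.1786] yaw z-axis rel chest -x (rad) -1.5725497851905654 tilt [-0.0026 -0.0005 -1.    ] F [ 0.0259  1.2735 -2.7026] w 0.024368139036020513 q [-0.2345  0.3615  1.5599 -0.0011  1.2226  0.0417]
cam dir vs chest y (rad) -0.00175345839566865
(256, 30) [-0.1112  0.085   0.162 ] [118 124 125]
(256, 100) [-0.1113  0.0517  0.1633] [119 124 125]
(256, 200) [-0.1114  0.0033  0.1646] [232 236 231]
(240, 300) [-0.1198 -0.0471  0.18  ] [189 153 110]
(180, 60) [-0.1833  0.0884  0.0203] [166 142 103]
(330, 60) [-0.0423  0.0878  0.0212] [176 149 108]
(128, 100) [-0.2075  0.0539  0.089 ] [198 161 114]
(330, 150) [-0.0392  0.0002  0.0202] [171 146 107]
(210, 90) [-0.1547  0.0579  0.0209] [189 162 116]
```

View pics/wrist9.png

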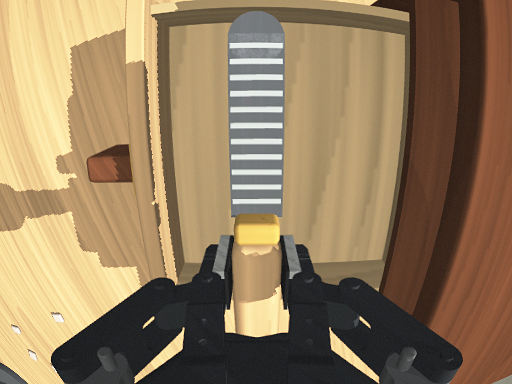

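arm_command(commands=[[1.5,[0.1,0.4,-2.0],0],[1.5,[0,0,-3.5],0],[1.5,[0,0,-3.5],0],[1.5,[0,0,-2.5],0],[1.5,[0,0,-1.2],0],[1.5,[0,0,-0.4],0],[1.5,[0,0,0],0]])

```text
clock: 15.1
position: [0.5987, -0.0642, 0.0492]
ee_rot: [0.701, -0.701, 0.096, -0.096]
contact_force: [-0.6, 0.1, -1.9]
width: 0.025
```

arm_command(commands=[[1.5,[0,0,-0.2],0],[1.5,[0,0,-0.2],0],[1.5,[0,0,-0.1],0],[1.5,[0,0,0],0]])

```text
clock: 15.5
position: [0.5985, -0.0647, 0.0445]
ee_rot: [-0.701, 0.701, -0.096, 0.096]
contact_force: [-0.1, 0.3, -1.7]
width: 0.0244
```

arm_command(commands=[[1.5,[0,0,-0.1],0],[1.5,[0,0,0],0]])

```text
clock: 15.7
position: [0.5983, -0.0647, 0.0431]
ee_rot: [0.701, -0.701, 0.096, -0.096]
contact_force: [-0.3, 0.2, -0.6]
width: 0.0247
```

arm_command(commands=[[1.5,[0,0,-0.1],0],[1.5,[0,0,0],0]])

```text
clock: 15.9
position: [0.5985, -0.0648, 0.0428]
ee_rot: [-0.701, 0.701, -0.096, 0.096]
contact_force: [-1.6, -0.3, 3.2]
width: 0.0252
```

The rasp touches the drawer floor at z 0.0428, as expected. Releasing it gently.

arm_command(commands=[[2.8,[0,0,0],0],[3.5,[0,0,0],0],[4.5,[0,0,0],0],[4.8,[0,0,0],0],[4.8,[0,0,1.0],0],[4.8,[0,0,3.0],0],[4.8,[0,0,4.5],0],[4.8,[0,0,4.5],0],[4.8,[0,0,2.0],0],[4.8,[0,0,0],0]])

```text
clock: 16.9
position: [0.6007, -0.0652, 0.197]
ee_rot: [-0.7, 0.701, -0.093, 0.099]
contact_force: [-0.0, -0.0, -1.2]
width: 0.0476
```

```bash
python3 - <<'E'
from st import *
st,R=state()
im=grab('wrist','wrist10');C=chest(fcloud(im))
for p in [(256,30),(256,100),(256,150),(256,190),(256,215),(128,100),(256,60)]: print(p,C[p[1],p[0]],im['pixels'][p[1],p[0]])
E
```

```text
t 16.9 pos [ 0.6007 -0.0652  0.197 ] chest [-0.109 -0.021  0.197] yaw z-axis rel chest -x (rad) -1.569103420244824 tilt [ 0.0092 -0.0021 -1.    ] F [-0.0242 -0.0098 -1.2033] w 0.04763363474312724 q [-0.2232  0.3474  1.5337 -0.      1.251   0.0492]
(256, 30) [-0.1077  0.1223  0.0384] [100  85  61]
(256, 100) [-0.1075  0.0548  0.0293] [153 158 154]
(256, 150) [-0.1074  0.0046  0.0267] [73 76 78]
(256, 190) [-0.1075 -0.0314  0.0453] [177 143 102]
(256, 215) [-0.1075 -0.0577  0.0462] [177 144 103]
(128, 100) [-0.2506  0.0601  0.001 ] [186 152 108]
(256, 60) [-0.1076  0.0944  0.0264] [78 80 83]
```

View pics/wrist10.png

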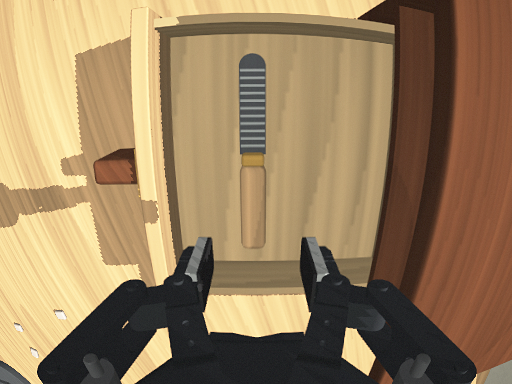

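arm_command(commands=[[4.0,[-0.8,0.3,0],0.11],[3.0,[-1.7,0.6,0],0.14],[2.0,[-1.7,0.7,0],0.14],[1.0,[-1.7,0.7,0],0.14],[0,[-1.7,0.7,0],0.14],[0,[-1.7,0.7,0],0.14],[0,[-1.7,0.7,0],0.14],[0,[-1.7,0.7,0],0.14],[0,[-1.7,0.7,0],0.14],[0,[-1.7,0.7,0],0.14],[0,[-1.5,0.6,0],0.14],[0,[-0.8,0.3,0],0.06]])

```text
clock: 18.15
position: [0.4114, 0.01, 0.1903]
ee_rot: [0.564, -0.561, -0.427, 0.43]
contact_force: [0.4, 1.2, -0.2]
width: 0.0001
```

```bash
python3 st.py
```

```text
t 18.15 pos [0.4114 0.01   0.1903] chest [-0.3115  0.0001  0.1903] yaw z-axis rel chest -x (rad) 0.0048844199701818525 tilt [-0.0049  0.0009 -1.    ] F [ 0.3723  1.2171 -0.2491] w 5.9696727211904226e-05 q [-0.1452  0.0771  1.9183  0.0002  1.1511 -1.447 ]
```

arm_command(commands=[[0,[0,-0.2,-3.0],-0.005],[0,[0,0,-4.5],0],[0,[0,0,-4.0],0],[0,[0,0,-2.0],0],[0,[0,0,-0.5],0],[0,[0,0,0],0]])

```text
clock: 18.75
position: [0.4131, 0.0075, 0.0509]
ee_rot: [0.565, -0.564, -0.425, 0.427]
contact_force: [0.4, -0.9, -0.2]
width: 0.0004
```

```bash
python3 - <<'E'
from st import *
st,R=state()
im=grab('wrist','wrist11');C=chest(fcloud(im))
for v in range(230,340,8): print((256,v),C[v,256],im['pixels'][v,256])
E
```

```text
t 18.75 pos [0.4131 0.0075 0.0509] chest [-0.3092 -0.0018  0.0509] yaw z-axis rel chest -x (rad) -0.004203550879966045 tilt [-0.0036  0.0006 -1.    ] F [ 0.4028 -0.891  -0.2295] w 0.0004256917983984459 q [-0.1507  0.2635  2.1231  0.0001  0.7587 -1.4434]
(256, 230) [-0.3048 -0.0017 -0.0008] [148 119  84]
(256, 238) [-0.3202 -0.0016  0.0393] [25 23 25]
(256, 246) [-0.3194 -0.0016  0.0463] [27 28 28]
(256, 254) [-0.3194 -0.0016  0.054 ] [17 17 19]
(256, 262) [-0.3198 -0.0015  0.0617] [24 23 21]
(256, 270) [-0.3209 -0.0015  0.0696] [16 16 15]
(256, 278) [-0.3157 -0.0016  0.0683] [29 27 26]
(256, 286) [-0.3124 -0.0016  0.0697] [72 72 71]
(256, 294) [-0.3078 -0.0016  0.0697] [70 67 67]
(256, 302) [-0.3029 -0.0016  0.0695] [67 65 64]
(256, 310) [-0.2604 -0.0019  0.0277] [52 34 26]
(256, 318) [-0.2592 -0.0019  0.0342] [53 31 22]
(256, 326) [-0.2593 -0.0018  0.0416] [49 31 20]
(256, 334) [-0.2591 -0.0018  0.0483] [53 35 23]
```

View pics/wrist11.png

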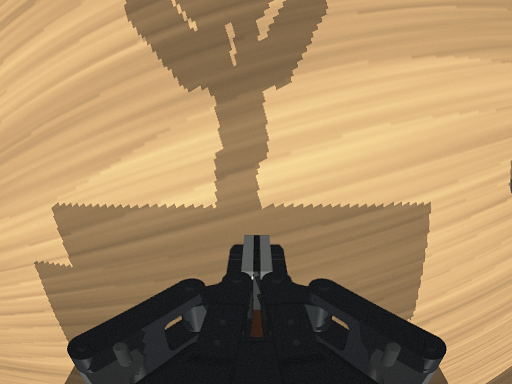

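arm_command(commands=[[0,[1.15,-0.32,0],0.004],[0,[1.15,-0.32,0],0],[0,[0.8,-0.22,0],0],[0,[0.5,-0.14,0],0],[0,[0.5,-0.14,0],0],[0,[0.8,-0.22,0],0],[0,[1.0,-0.28,0],0],[0,[1.15,-0.32,0],0],[0,[1.15,-0.32,0],0],[0,[1.15,-0.32,0],0],[0,[1.15,-0.32,0],0],[0,[1.0,-0.28,0],0]])

```text
clock: 20.0
position: [0.5306, -0.0251, 0.0519]
ee_rot: [-0.564, 0.564, 0.427, -0.427]
contact_force: [-2.5, 0.2, -1.3]
width: -0.0004
```

```bash
python3 - <<'E'
from st import *
st,R=state()
im=grab('scene','scene12')
cv2.imwrite('pics/s12.png',cv2.resize(im['pixels'][80:240,120:340],None,fx=3,fy=3,interpolation=2)[...,::-1])
E
```

```text
t 20.0 pos [ 0.5306 -0.0251  0.0519] chest [-0.1872 -0.0014  0.0519] yaw z-axis rel chest -x (rad) -0.0003273840232660419 tilt [ 0.0004  0.0001 -1.    ] F [-2.5396  0.1967 -1.3058] w -0.00035226032927766575 q [-0.1783  0.4     1.8765  0.0002  0.8647 -1.4748]
```

View pics/s12.png

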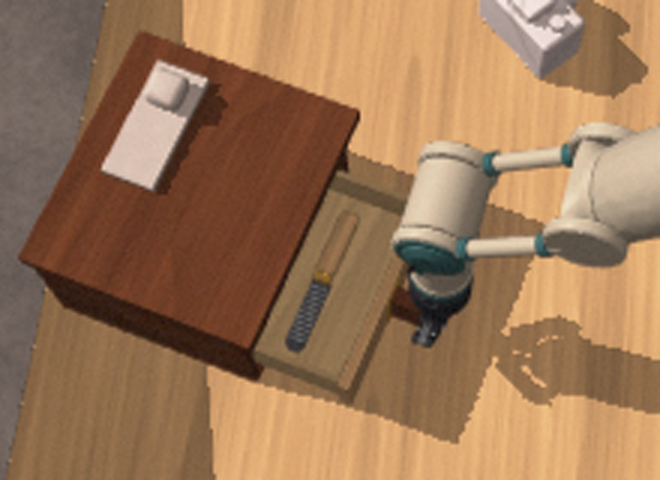

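arm_command(commands=[[0,[1.0,-0.28,0],0],[0,[1.0,-0.28,0],0],[0,[1.0,-0.28,0],0],[0,[1.0,-0.28,0],0],[0,[1.0,-0.28,0],0],[0,[1.0,-0.28,0],0],[0,[1.0,-0.28,0],0],[0,[1.0,-0.28,0],0],[0,[1.0,-0.28,0],0],[0,[0.8,-0.23,0],0],[0,[0.5,-0.14,0],0],[0,[0.3,-0.08,0],0]])

```text
clock: 21.25
position: [0.6361, -0.0547, 0.0521]
ee_rot: [-0.563, 0.564, 0.427, -0.427]
contact_force: [-2.7, 0.1, 1.1]
width: -0.0004
```

```bash
python3 st.py
```

```text
t 21.25 pos [ 0.6361 -0.0547  0.0521] chest [-0.0777 -0.0014  0.0521] yaw z-axis rel chest -x (rad) -0.0002263166593658994 tilt [ 0.0006 -0.0002 -1.    ] F [-2.714   0.1332  1.141 ] w -0.0003671441786503677 q [-0.1946  0.5274  1.629  -0.0001  0.9846 -1.4911]
```

arm_command(commands=[[0,[0.4,-0.11,0],0],[0,[0.4,-0.11,0],0],[0,[0.25,-0.07,0],0],[0,[0,0,0],0]])

```text
clock: 21.65
position: [0.6467, -0.0576, 0.0521]
ee_rot: [-0.563, 0.564, 0.427, -0.427]
contact_force: [-0.1, 0.8, 0.1]
width: -0.0
```

arm_command(commands=[[0,[0.15,-0.04,0],0],[0,[0,0,0],0]])

```text
clock: 21.85
position: [0.6475, -0.0578, 0.0521]
ee_rot: [-0.564, 0.564, 0.427, -0.427]
contact_force: [-1.5, -0.1, 1.2]
width: 0.0001
```

arm_command(commands=[[0,[0.1,-0.03,0],0],[0,[0,0,0],0]])

```text
clock: 22.05
position: [0.6483, -0.058, 0.0521]
ee_rot: [-0.564, 0.564, 0.427, -0.427]
contact_force: [-1.5, 0.0, 0.4]
width: 0.0003
```

arm_command(commands=[[0,[0.1,-0.03,0],0],[0,[0.1,-0.03,0],0],[0,[0,0,0],0]])

```text
clock: 22.35
position: [0.6506, -0.0586, 0.0521]
ee_rot: [-0.564, 0.564, 0.427, -0.427]
contact_force: [-0.9, -0.4, 0.8]
width: 0.0001
```

arm_command(commands=[[0,[0.1,-0.02,0],0],[0,[0,0,0],0]])

```text
clock: 22.55
position: [0.6515, -0.0589, 0.052]
ee_rot: [-0.564, 0.564, 0.427, -0.427]
contact_force: [-1.8, -0.2, 0.5]
width: -0.0002
```

arm_command(commands=[[0,[0.1,-0.03,0],0],[0,[0,0,0],0]])

```text
clock: 22.75
position: [0.6525, -0.0591, 0.052]
ee_rot: [-0.564, 0.564, 0.427, -0.427]
contact_force: [-2.1, -0.5, 0.9]
width: -0.0003
```

arm_command(commands=[[0,[0.1,-0.03,0],0],[0,[0,0,0],0]])

```text
clock: 22.95
position: [0.6528, -0.0592, 0.052]
ee_rot: [0.564, -0.563, -0.427, 0.427]
contact_force: [-3.1, 1.4, 2.4]
width: -0.0001
```

arm_command(commands=[[0,[0.05,-0.01,0],0],[0,[0,0,0],0]])

```text
clock: 23.15
position: [0.6528, -0.0592, 0.052]
ee_rot: [0.564, -0.563, -0.427, 0.427]
contact_force: [-4.7, 0.3, 1.7]
width: 0.0003
```

arm_command(commands=[[0,[0.05,-0.02,0],0],[0,[0,0,0],0]])

```text
clock: 23.35
position: [0.6528, -0.0592, 0.0519]
ee_rot: [0.565, -0.563, -0.426, 0.428]
contact_force: [-6.5, 2.0, 2.6]
width: -0.0
```

arm_command(commands=[[0,[0.1,-0.03,0],0],[0,[0,0,0],0],[0,[0,0,0],0]])

```text
clock: 23.65
position: [0.6527, -0.0592, 0.0517]
ee_rot: [0.565, -0.562, -0.426, 0.428]
contact_force: [-7.4, 2.8, 3.3]
width: -0.0
```

arm_command(commands=[[0,[-0.4,0.11,0],0],[0,[-1.5,0.42,0],0],[0,[-3.0,0.84,0],0],[0,[-3.0,0.84,1.5],0],[0,[-2.0,0.5,4.0],0],[0,[-1.0,0.3,4.5],0],[0,[-1.0,0.3,4.5],0],[0,[-0.5,0.1,4.0],0],[0,[0,0,0],0]])

```text
clock: 24.55
position: [0.5355, -0.0265, 0.2441]
ee_rot: [-0.559, 0.568, 0.431, -0.423]
contact_force: [0.1, -0.3, 0.3]
width: -0.0002
```

```bash
python3 - <<'E'
from st import *
st,R=state()
im=grab('wrist','wrist13');C=chest(fcloud(im))
P=C.reshape(-1,3)
def rep(n,m): 
    s=P[m]; print(n,len(s),np.median(s,0) if len(s) else None)
a=(abs(P[:,1])<.1)&(abs(P[:,1])>.03)
rep('drawer front',a&(P[:,2]>.03)&(P[:,2]<.08)&(abs(P[:,0])<.06))
rep('cubby board front',a&(P[:,2]>.094)&(P[:,2]<.100)&(abs(P[:,0])<.06))
rep('pull outer',(abs(P[:,1])<.009)&(P[:,2]>.03)&(P[:,2]<.072)&(P[:,0]<-.03)&(P[:,0]>-.08))
rep('pull outer y',(P[:,2]>.03)&(P[:,2]<.072)&(P[:,0]<-.03)&(P[:,0]>-.08))
im1=load('wrist1');P=chest(fcloud(im1)).reshape(-1,3);a=(abs(P[:,1])<.1)&(abs(P[:,1])>.03)
print('START:');rep('drawer front',a&(P[:,2]>.03)&(P[:,2]<.08)&(abs(P[:,0])<.06))
rep('cubby board front',a&(P[:,2]>.094)&(P[:,2]<.100)&(abs(P[:,0])<.06))
rep('pull outer',(abs(P[:,1])<.009)&(P[:,2]>.03)&(P[:,2]<.072)&(P[:,0]<-.03)&(P[:,0]>-.08))
grab('top','top13');grab('scene','scene13')
E
```

```text
t 24.55 pos [ 0.5355 -0.0265  0.2441] chest [-0.1822 -0.0014  0.2441] yaw z-axis rel chest -x (rad) 5.889340775055985e-07 tilt [ 0.0164 -0.0029 -0.9999] F [ 0.0546 -0.2945  0.3067] w -0.00022138054702136153 q [-0.1793  0.2124  1.608   0.0001  1.3046 -1.4762]
drawer front 0 None
cubby board front 20 [ 0.0034 -0.0003  0.0971]
pull outer 0 None
pull outer y 0 None
START:
drawer front 1573 [-0.0012  0.0301  0.0569]
cubby board front 247 [ 0.0034 -0.0308  0.0969]
pull outer 244 [-0.0512 -0.0003  0.0535]
```

View pics/wrist13.png

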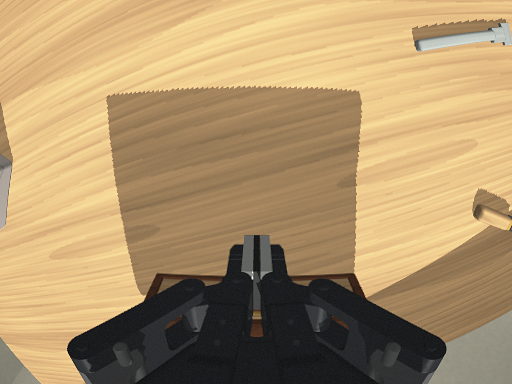

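View pics/scene13.png

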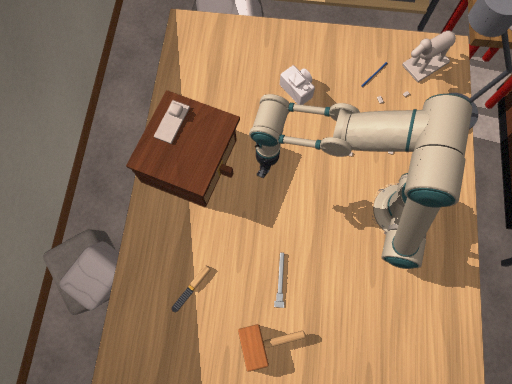

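arm_command(commands=[[6.0,[0,0,0],0],[6.0,[0,0,0],0],[6.0,[0,0,0],0],[6.0,[0,0,0],0],[6.0,[0,0,0],0]])

```text
clock: 25.2
position: [0.5313, -0.0259, 0.2366]
ee_rot: [0.564, -0.563, -0.427, 0.427]
contact_force: [-0.2, 1.1, -0.4]
width: 0.0599
```

```bash
python3 - <<'E'
from st import *
state();grab('wrist','wrist14')
for n in ('wrist1','wrist14'):
    P=chest(fcloud(load(n))).reshape(-1,3)
    def rep(n,m): 
        s=P[m]; print(n,len(s),np.median(s,0) if len(s) else None)
    a=(abs(P[:,1])<.1)&(abs(P[:,1])>.018)
    print(n);rep('drawer front',a&(P[:,2]>.04)&(P[:,2]<.085)&(abs(P[:,0])<.06))
    rep('cubby board front',a&(P[:,2]>.094)&(P[:,2]<.100)&(abs(P[:,0])<.06))
    rep('pull outer',(abs(P[:,1])<.009)&(P[:,2]>.03)&(P[:,2]<.072)&(P[:,0]<-.03)&(P[:,0]>-.08))
for n in ('top0','top13','scene0','scene13'):
    P=chest(cloud(load(n))).reshape(-1,3)
    print(n);rep('pull outer',(abs(P[:,1])<.009)&(P[:,2]>.03)&(P[:,2]<.072)&(P[:,0]<-.03)&(P[:,0]>-.08))
    rep('drawer front',(abs(P[:,1])<.12)&(abs(P[:,1])>.03)&(P[:,2]>.03)&(P[:,2]<.08)&(abs(P[:,0])<.04))
# bystanders unmoved: image differences scene0 vs scene13
a=load('scene0')['pixels'].astype(int);b=load('scene13')['pixels'].astype(int);d=abs(a-b).max(2)
for nm,(x0,y0,x1,y1) in dict(carving=(278,62,318,106),chisel=(272,248,290,312),mallet=(235,320,310,375),far=(168,262,215,312)).items(): print(nm,(d[y0:y1,x0:x1]>40).sum())
E
```

```text
t 25.2 pos [ 0.5313 -0.0259  0.2366] chest [-0.1863 -0.002   0.2366] yaw z-axis rel chest -x (rad) -0.00030787446109181715 tilt [-0.0006  0.0002 -1.    ] F [-0.2478  1.0621 -0.3532] w 0.05986515143720135 q [-0.1796  0.2197  1.617   0.0001  1.3055 -1.4761]
wrist1
drawer front 1861 [-0.0013 -0.0181  0.064 ]
cubby board front 311 [ 0.0034 -0.0185  0.0969]
pull outer 244 [-0.0512 -0.0003  0.0535]
wrist14
drawer front 2210 [ 0.0034 -0.0195  0.0634]
cubby board front 296 [ 0.0034 -0.0191  0.0971]
pull outer 269 [-0.0464  0.0005  0.0514]
top0
pull outer 16 [-0.0528  0.0006  0.0558]
drawer front 214 [-0.0032 -0.0314  0.0559]
top13
pull outer 0 None
drawer front 68 [ 0.0015 -0.0942  0.0587]
scene0
pull outer 10 [-0.0519  0.002   0.0605]
drawer front 129 [-0.0021  0.0369  0.0563]
scene13
pull outer 7 [-0.0474 -0.0006  0.0526]
drawer front 133 [0.0025 0.0335 0.0561]
carving 118
chisel 0
mallet 0
far 0
```

View pics/wrist14.png

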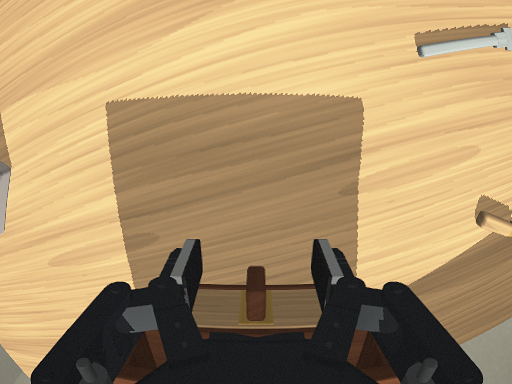

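```bash
python3 - <<'E'
from h import *
a=load('top0')['pixels'].astype(int);b=load('top13')['pixels'].astype(int);d=abs(a-b).max(2)
for nm,(x0,y0,x1,y1) in dict(carving=(378,203,432,252),chisel=(138,228,203,246),mallet=(70,192,128,270)).items(): print(nm,(d[y0:y1,x0:x1]>40).sum())
s=manip.get_state();print(s['clock'],abs(s['qd']).max(),s['contact_force'])
print(manip.sign_off())
E
```

```text
carving 0
chisel 0
mallet 0
25.25 0.0039007158751738625 [-0.94581384  0.23789805  0.14769776]
the job is handed in; nothing more can be done
None
```

The drawer was opened by its wooden pull, the rasp was laid flat inside, and the drawer was pushed fully shut. I handed the job in at 25.25 s.

**Opening:** The arm commands only allow turning about the vertical, so I could not tilt the tool as the scene notes advise. Instead I pinched about 5 mm of the pull's outer end with the tool upright and drew the drawer about 30 mm. I then re-gripped deeper and pulled it to about 0.21 m.

**Rasp:** I took the nearer of the two look-alikes. I set it down at floor contact with about 3 N of force. After release the handle top measured 0.0457 m and the blade about 0.028 m, so it was flat and clear of the walls.

**Closing:** I pushed the pull slowly with the shut fingers. The force rose to about 8 N at the stop.

**Last checks:**
- **Drawer:** its front was flush with the cubby board, both at 0.0034 m in the wrist view. It had started about 4.7 mm ajar by the same measure.
- **Bystanders:** the top view showed no pixel changes around the chisel, mallet or carving.
- **Disagreements:** the scene view flagged 118 changed pixels at the carving. I put this down to the arm, which stood beside it in that view; the top view showed none. Chest positions from the wrist camera and the fixed cameras differed by up to about 3 mm.

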